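# Tip a nearly empty syrup carton and chock its cradle

## Task

The syrup carton with the orange spout is nearly empty: press down the orange pad at the spout end of its cradle until it is fully tipped and the other end is up. Then slide the wooden chock lengthwise, with its end at least 25 mm (a good finger's width) in under the middle of the raised end, so that the cradle cannot sink back, and let go; the chock stays flat on the table and points along the cradle. Leave the blue cradle and all other things on the bench where they are.

Things in the scene. Friction and masses are not known exactly. Their poses are not given: they have to be found in the camera images.
- stand_orange: Fixed stand of the orange-spout cradle (the one to tip). Origin on the table under the pivot's middle; +z up, +x level along the cradle away from the spout, y along the pivot. Foot 90 (x) x 120 (y) mm; pivot axis 55 mm up. Its grey tipping plate, 100 mm wide, 10 thick, spans x = -150 mm (spout end, pad) to +130 mm; when level its underside is 50 mm up, top 60.
- cradle_orange (a joint): Tilt of the orange-spout cradle plate: 0 = level (stop), grows as the spout end goes down and the other end rises, 0.30 = fully tipped (stop). The hinge is stiff: it stays where it is left; about 4 N down on the pad moves it.
- carton_orange (a point): Middle of the top of the cardboard carton strapped on the plate: 130 x 96 x 80 mm, from x = -30 to +100 mm along the plate, top 140 mm above the table when level, with a square of orange on top. Its orange spout, 24 mm long, points to -x. Moves with the plate.
- carton_blue (a point): Middle of the top of the cardboard carton strapped on the plate: 130 x 96 x 80 mm, from x = -30 to +100 mm along the plate, top 140 mm above the table when level, with a square of blue on top. Its blue spout, 24 mm long, points to -x. Moves with the plate.
- press_orange (a point): Middle of the top of the orange press pad (50 mm along the cradle, 84 mm across, 3 mm thick) on the plate's spout end, 125 mm from the pivot; about 63 mm above the table when level, 26 mm when fully tipped. Moves with the plate.
- raised_orange (a point): Middle of the lower edge of the plate's end away from the spout, 130 mm from the pivot: 50 mm above the table when level, about 89 mm when fully tipped. Moves with the plate.
- chock: Loose wooden block with a black rubber strip on top and a yellow band round its middle, 140 mm long (x) by 45 mm wide (y) by 68 mm high (z), 0.2 to 0.4 kg, the same both ways round. Origin at the centre of its underside. It fits under the raised end only when the cradle is tipped: with its end 35 mm in there are about 10 mm to spare above it.
- stand_blue: Fixed stand of the blue-spout cradle (leave alone). Origin on the table under the pivot's middle; +z up, +x level along the cradle away from the spout, y along the pivot. Foot 90 (x) x 120 (y) mm; pivot axis 55 mm up. Its grey tipping plate, 100 mm wide, 10 thick, spans x = -150 mm (spout end, pad) to +130 mm; when level its underside is 50 mm up, top 60.
- cradle_blue (a joint): Tilt of the blue-spout cradle plate: 0 = level (stop), grows as the spout end goes down and the other end rises, 0.30 = fully tipped (stop). The hinge is stiff: it stays where it is left; about 4 N down on the pad moves it. Leave it alone.
- cleaner: Bystander: round bottle 68 mm across, 170 mm tall, blue cap, upright.
- grease_jar: Bystander: jar with black lid, 70 mm across, 75 mm tall.
- tape: Bystander: clear roll of tape lying flat, 104 mm across, 48 mm high.
- coupler: Bystander: red stepped plastic coupler standing up, 56 mm across, 95 mm tall.
- cup: Bystander: white cup 84 mm across, 110 mm tall.
- can: Bystander: can 66 mm across, 110 mm tall.
- wrench: Bystander: wrench 180 mm long lying flat.
- filter_box: Bystander: small cardboard box 110 x 80 x 60 mm.

How it is judged:
On the way:
1. the orange pad is pressed until its cradle is fully tipped (value of joint cradle_orange above 0.265 rad and contact force between cradle_orange_c0 and anything else above 0.5 N), for 0.05 s.
At the end, for the whole second after the job is handed in: Orange cradle tipped (joint over 0.25 rad); chock at rest flat on the table (8 mm, 0.08 rad), its end at least 15 mm in under the raised end (centre 100 to 185 mm from the pivot along the stand's x), within 30 mm of the centre line and 0.3 rad of its direction (value of joint cradle_orange above 0.25 rad and x of chock in the frame of stand_orange between 0.1 and 0.185 m and y of chock in the frame of stand_orange between -0.03 and 0.03 m and angle between the x axis of chock and the x axis of stand_orange, either way round below 0.3 rad and angle between chock's own z axis and vertical below 0.08 rad and height (world z) of chock below 0.008 m and linear speed of chock below 0.02 m/s); the robot touches nothing.
It fails at once if the blue cradle is tipped (joint above 0.12 rad) (value of joint cradle_blue above 0.12 rad).
It fails at once if a bystander is moved more than 50 mm (distance of any of cleaner, grease_jar, tape, coupler, cup, can, wrench, filter_box from where it was at the start of the episode above 0.05 m).
It also fails if it takes over 59 s, if anything falls off the work surface, if the arm or the gripper's body presses on something with over 40 N, if the wrist force passes 120 N, or if a joint passes its speed limit or range.

## Robot

A 6-joint arm with a two-finger parallel gripper is mounted at the origin on the work surface. World frame = base frame: x ahead of the robot, y to its left, z up, the work surface at z = 0. Lengths are in m, angles in rad, forces in N, time in s.
With the tool pointing down it reaches from about 0.35 to 0.925 m from the base axis. Payload 6.4 kg.
Tool frame: the origin (TCP) lies midway between the tips of the shut fingers; the grasp point (between the pads) lies 19 mm behind it; z points along the fingers, y is the direction in which the jaws open and shut (so a half turn about z gives the same grasp; the last joint's range is limited). The gripper opens to 85 mm and grips with 20 to 120 N. Pads are 22 mm wide; open, the fingers measure 114 mm over their backs; the gripper's body (76 mm by 85 mm) begins 54 mm behind the grasp point. The pads swing forward as they close: fully open they stand 13 mm farther back than shut.
Start: joints at [1.171, 0.245, 1.558, -0, 1.339, -0.174], TCP at [0.146, 0.634, 0.231] pointing down, gripper open.
Joint ranges: [-3.13, 3.13], [-1.02, 2.26], [0.13, 2.54], [-0.95, 4.09], [0.21, 2.88], [-2.74, 2.74]. Speed limits (rad/s): [2.57, 2.57, 3.14, 3.14, 3.14, 3.14].

## Interface

Orientations are given as [roll, pitch, yaw] about the fixed x, y, z axes, in that order (R = Rz(yaw) Ry(pitch) Rx(roll)).
In Python, from station import robot gives the robot as it stands.
- The arm moves only by the tool carry_out, never from a script. Its argument "rows" is a list of rows, each an object of numbers: "ax", "ay", "az": the turn, a rotation vector about the tool's x, y, z in rad; "dx", "dy", "dz": the shift along the tool's x, y, z in m; "grip": the finger opening in m, from 0 to 0.0854. In form: [{"ax": .., "ay": .., "az": .., "dx": .., "dy": .., "dz": .., "grip": ..}, ...]. A call has 1 to 12 rows; each row shifts and turns the pose as measured when the row begins, along the tool's axes as they then stand; what a row does not reach is not made up. A row lasts 1/10 s, in which the tool goes at most 50 mm and 8.59 degrees, less where a joint would pass 70% of its speed; a pose out of reach is approached as far as the arm can. A call is refused whole if a number of a shift passes 0.05 or a number of a turn 0.15, either way. A call with a gripper value outside its range is refused whole. The fingers move at their own pace and stop on an object; "squeeze" is the grip in N (left out, the last holds). Time passes only in rows, so rows that do not move let the fingers close. It gives the time, the measured TCP pose, the force and the opening at its end, in the units of the state.
- robot.observe(): the state, without advancing time (a new reading comes with each control period).
- robot.capture(name): name is "side" or "top"; returns the picture (420x560x3 uint8, red, green, blue); there is no depth.
- robot.camera_model(name): a dict with "camera_matrix" (3x3 intrinsics, pixels), "xyz" and "orientation" of the camera in the world. Camera axes: x right, y down, z forward; pixel columns grow to the right and rows downward; lengths in m; the calibration is good to about 2 mm. A picture is of the moment at which its call begins. camera_model takes no time and is no camera call.
- robot.finish_job(): hands the job in, once; it reports no verdict.
The state is a dict: "time": time; "joint_positions": joint angles; "dq": joint speeds; "joint_torque": joint torques, N m; "ee_pos": TCP position; "tool_rot": TCP orientation; "force": force on the tool from outside, world axes, zero at the start; "ft_torque": the same for the moment, N m; "gripper_width": finger opening in m.
Only numpy, scipy, OpenCV 4.12 (cv2) and the standard library are available. Lean on these libraries where they do the work, as an engineer would, in place of code of your own. Each camera call takes 0.05 s, during which the arm holds its last target.

## Working session

There is one attempt and no reset: what is moved stays moved. The work goes in short steps, Python scripts to look and compute and a tool call to move; the robot and the scene stay as the last step left them, time stands still between calls to the robot, and variables do not carry over. Pictures are saved under pics/ and viewed, and the job is handed in when it is done.

Besides the shell and the picture viewer there is one more tool, called after ">>>" as name(argument=value, ...), one argument or row to a line, values as JSON. carry_out: Moves the arm, as the interface text tells. Its arguments: {"type":"object","properties":{"rows":{"type":"array"},"squeeze":{"type":"number"}},"required":["rows"]}

```bash
mkdir -p pics; ls; python3 - <<'E'
from station import robot
import cv2
for n in ("side","top"):
    im=robot.capture(n); cv2.imwrite(f"pics/{n}0.png",im[:,:,::-1])
    print(n,robot.camera_model(n))
print(robot.observe())
E
```

```text
pics
side {'camera_matrix': array([[457.74918959,   0.        , 283.87234137],
       [  0.        , 457.74918959, 207.58200826],
       [  0.        ,   0.        ,   1.        ]]), 'xyz': array([ 0.31659037, -0.96043256,  1.14421764]), 'orientation': array([-2.35458454, -0.0025604 , -0.20136168])}
top {'camera_matrix': array([[382.87712978,   0.        , 272.01159881],
       [  0.        , 382.87712978, 207.01800856],
       [  0.        ,   0.        ,   1.        ]]), 'xyz': array([0.32222721, 0.040598  , 1.23844483]), 'orientation': array([-2.95938462,  0.01980948, -1.54429121])}
{'time': 0.1, 'joint_positions': array([ 1.17090083e+00,  2.45743440e-01,  1.55888559e+00, -4.78039168e-07,
        1.33871166e+00, -1.74086765e-01]), 'dq': array([-8.82519699e-05, -2.27696255e-03, -1.66816127e-03, -9.27203230e-04,
       -9.12148691e-04, -4.39724919e-04]), 'joint_torque': array([-2.37263685e-04, -4.30681443e+01, -3.27126396e+01, -1.06642590e-04,
        2.94026424e-03,  7.50223904e-06]), 'ee_pos': array([0.14531972, 0.63303401, 0.23029453]), 'tool_rot': array([-3.13987096e+00, -3.02317504e-04,  2.91578377e+00]), 'force': array([ 0.17868711,  0.41288414, -0.56210189]), 'ft_torque': array([-0.03828087, -0.00976135, -0.00818381]), 'gripper_width': 0.0853475865983867}
```

View pics/side0.png

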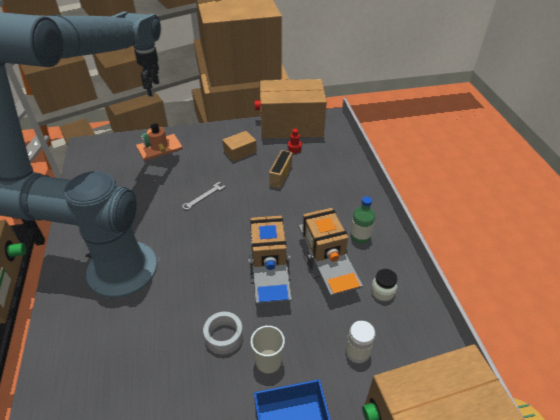

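View pics/top0.png

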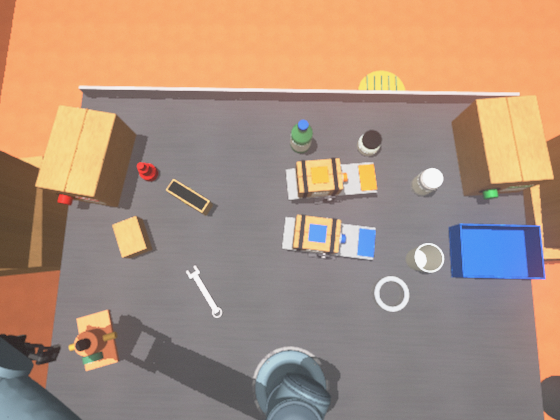

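The side view shows the blue cradle at about (268,258), the orange cradle at (330,250) and the chock at (281,168). In the top view the orange plate runs from (288,184) to (377,179), and the chock is at (188,196). I'll enlarge those areas.

```bash
python3 - <<'E'
import cv2
t=cv2.imread("pics/top0.png"); s=cv2.imread("pics/side0.png")
def crop(im,x0,y0,w,h,k,name):
    c=cv2.resize(im[y0:y0+h,x0:x0+w],None,fx=k,fy=k,interpolation=cv2.INTER_CUBIC)
    for i in range(0,w,10): 
        cv2.line(c,(i*k,0),(i*k,6 if i%50 else 14),(0,255,0),1)
        if i%20==0: cv2.putText(c,str(x0+i),(i*k,24),0,.4,(0,255,0),1)
    for i in range(0,h,10):
        cv2.line(c,(0,i*k),(6,i*k),(0,255,0),1)
        if i%20==0: cv2.putText(c,str(y0+i),(8,i*k+4),0,.4,(0,255,0),1)
    cv2.imwrite(name,c)
crop(t,275,110,125,90,6,"pics/t_or.png")
crop(t,155,160,70,70,8,"pics/t_ch.png")
crop(s,230,140,150,160,5,"pics/s_a.png") if False else crop(s,235,140,130,120,5,"pics/s_a.png")
crop(s,240,200,130,100,6,"pics/s_or.png")
E
```

```text
(no output)
```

View pics/t_or.png

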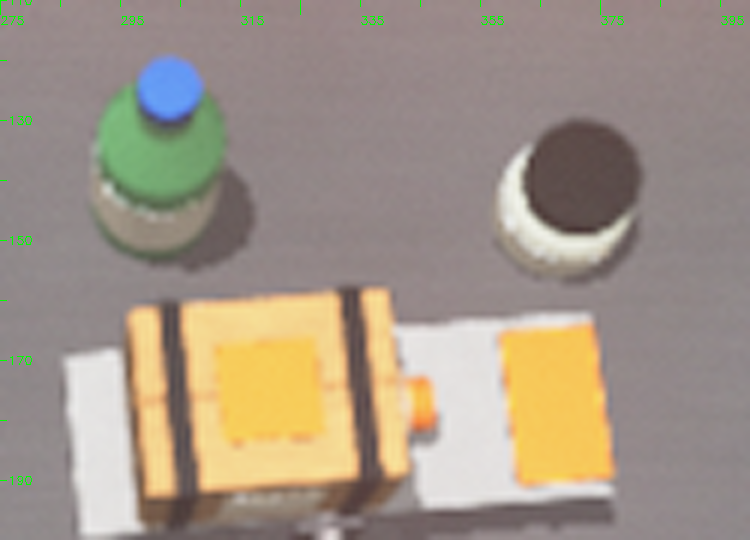

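View pics/t_ch.png

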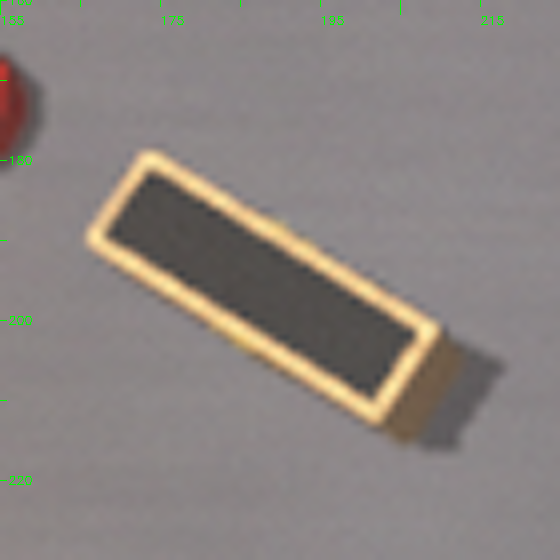

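View pics/s_a.png

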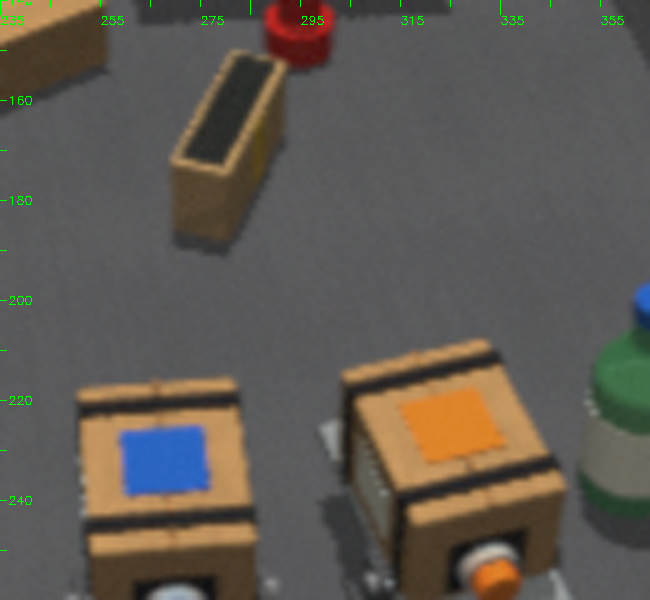

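View pics/s_or.png

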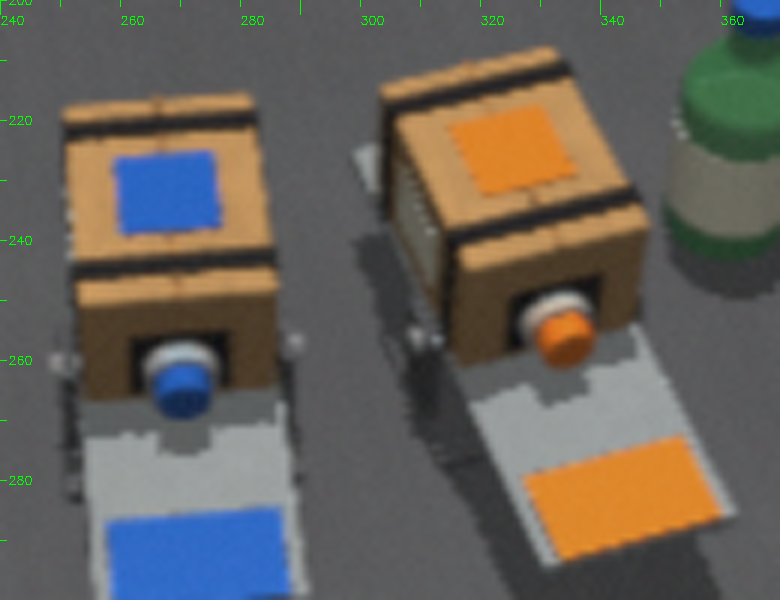

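```bash
cat > h.py <<'E'
import numpy as np
from scipy.spatial.transform import Rotation as R
from scipy.optimize import least_squares
from station import robot
CM={n:robot.camera_model(n) for n in("side","top")}
def ray(n,uv,z):
    c=CM[n];d=R.from_euler('xyz',c['orientation']).apply(np.linalg.inv(c['camera_matrix'])@[uv[0],uv[1],1.])
    p=np.array(c['xyz']); return (p+d*(z-p[2])/d[2])
def proj(n,P):
    c=CM[n];q=R.from_euler('xyz',c['orientation']).inv().apply(np.atleast_2d(P)-c['xyz'])@c['camera_matrix'].T
    return q[:,:2]/q[:,2:]
def fit(obs,x0):  # obs: list (cam, local xyz, uv); planar pose
    def f(p):
        c,s=np.cos(p[2]),np.sin(p[2]); r=[]
        for n,l,uv in obs:
            r+=list(proj(n,[p[0]+c*l[0]-s*l[1],p[1]+s*l[0]+c*l[1],l[2]])[0]-uv)
        return np.array(r)
    o=least_squares(f,x0); return o.x,np.sqrt(np.mean(o.fun**2)),o.fun.reshape(-1,2)
E
python3 - <<'E'
from h import *
T="top";S="side"
A=[(T,(-.15,s*.05,.06),u) for s,u in((1,(373.3,162.2)),(-1,(377,192.5)))] 
print([ray(T,u,.06).round(3) for u in((373.3,162.2),(377,192.5),(285.8,169.2),(288.7,199.5))])
print([ray(T,u,.068).round(3) for u in((173.75,179),(209.75,201.25),(202.25,212.5),(166.25,189.75))])
print([ray(S,u,.068).round(3) for u in((282,150),(292.4,153),(280.6,174),(269.6,171.6))])
# top view: rows down = -x world, cols right = -y; 
def rect(n,x0,x1,h,z,uvs): # uvs ordered: far(-x end,side a),( -x, b),(+x,a),(+x,b)
    return [(n,l,u) for l,u in zip([(x0,h,z),(x0,-h,z),(x1,h,z),(x1,-h,z)],uvs)]
# +x of stand = away from spout = world +y ; y axis = -world x -> near robot (lower row) is +y
obs=rect(T,-.15,.13,.05,.06,[(377,192.5),(373.3,162.2),(288.7,199.5),(285.8,169.2)])
obs+=rect(T,-.03,.10,.048,.14,[(343,188.8),(339.7,158.3),(299.5,192.8),(296.3,161.3)])
obs+=rect(T,-.15,-.1,.042,.063,[(377.2,189.7),(374.2,163.8),(361.7,191.2),(358.3,165)])
o2=rect(S,-.03,.10,.048,.14,[(317,244.7),(348,236.7),(303.3,215),(332,208)])
o2+=rect(S,-.15,-.1,.042,.063,[(333.7,293.3),(360.3,285.3),(327.5,279.7),(354.2,272.5)])
for o in(obs,o2,obs+o2): 
    a,b,c=fit(o,[.45,0,1.5]); print("stand",a.round(4),b.round(2))
print(c.round(1).tolist())
c1=rect(T,-.07,.07,.0225,.068,[(202.25,212.5),(209.75,201.25),(166.25,189.75),(173.75,179)])
c2=rect(S,-.07,.07,.0225,.068,[(269.6,171.6),(280.6,174),(282,150),(292.4,153)])
for o in(c1,c2,c1+c2):
    a,b,c=fit(o,[.4,.6,1.0]); print("chock",a.round(4),b.round(2))
E
```

```text
[array([ 0.691, -0.249,  0.06 ]), array([ 0.592, -0.258,  0.06 ]), array([0.662, 0.029, 0.06 ]), array([0.564, 0.018, 0.06 ])]
[array([0.62 , 0.383, 0.068]), array([0.551, 0.265, 0.068]), array([0.515, 0.286, 0.068]), array([0.585, 0.404, 0.068])]
[array([0.59 , 0.403, 0.068]), array([0.625, 0.377, 0.068]), array([0.558, 0.267, 0.068]), array([0.522, 0.288, 0.068])]
stand [ 0.6266 -0.1053  1.6758] 0.24
stand [ 0.6301 -0.1073  1.6829] 0.51
stand [ 0.6282 -0.1061  1.6795] 0.62
[[0.8, -0.7], [0.3, -1.0], [0.1, -0.2], [0.2, -0.5], [0.7, -0.2], [0.3, -1.0], [0.1, -0.5], [0.2, -0.3], [0.5, -0.6], [-0.0, -0.4], [0.1, -0.7], [0.2, -0.3], [0.1, 0.1], [-0.2, 0.5], [-1.3, -1.1], [-0.8, -0.7], [-1.1, -0.2], [-0.4, 0.3], [-1.4, -0.4], [-1.4, -0.3]]
chock [0.5679 0.3346 1.0382] 0.48
chock [0.574  0.3341 1.0362] 0.61
chock [0.5705 0.3344 1.0381] 0.83
```

>>> carry_out(
  rows=[
    {"az":0.14,"grip":0},
    {"az":0.14,"grip":0},
    {"az":0.14,"grip":0},
    {"az":0.14,"grip":0},
    {"az":0.14,"grip":0},
    {"az":0.14,"grip":0},
    {"az":0.14,"grip":0},
    {"az":0.14,"grip":0},
    {"az":0.12,"grip":0},
    {"grip":0},
  ],
  squeeze=60,
)

```text
invalid input at $.rows[0]: expected keys ax, ay, az, dx, dy, dz, grip
```

```bash
cat >> h.py <<'E'
ST=np.array([.6282,-.106]);SY=1.680
def stand(x,y=0):
    c,s=np.cos(SY),np.sin(SY); return ST+[c*x-s*y,s*x+c*y]
def go(xy,z,yaw):
    o=robot.observe(); M=R.from_euler('xyz',o['tool_rot']); d=np.array([*xy,z])-o['ee_pos']
    D=R.from_euler('xyz',[np.pi,0,yaw]); rv=(M.inv()*D).as_rotvec()
    print("t",o['time'],"pos",o['ee_pos'].round(4),"rpy",o['tool_rot'].round(3),"w",round(o['gripper_width'],4),"F",o['force'].round(1)); print("shift",M.inv().apply(d).round(4),"turn",rv.round(3))
E
python3 -c "
from h import *
go(stand(-.128),.2,1.68)"
```

```text
t 0.1 pos [0.1453 0.633  0.2303] rpy [-3.14  -0.     2.916] w 0.0853 F [ 0.2  0.4 -0.6]
shift [-0.6782 -0.733   0.0314] turn [-2.000e-03  1.000e-03  1.236e+00]
```

>>> carry_out(
  rows=[
    {"ax":0,"ay":0,"az":0.14,"dx":0,"dy":0,"dz":0,"grip":0},
    {"ax":0,"ay":0,"az":0.14,"dx":0,"dy":0,"dz":0,"grip":0},
    {"ax":0,"ay":0,"az":0.14,"dx":0,"dy":0,"dz":0,"grip":0},
    {"ax":0,"ay":0,"az":0.14,"dx":0,"dy":0,"dz":0,"grip":0},
    {"ax":0,"ay":0,"az":0.14,"dx":0,"dy":0,"dz":0,"grip":0},
    {"ax":0,"ay":0,"az":0.14,"dx":0,"dy":0,"dz":0,"grip":0},
    {"ax":0,"ay":0,"az":0.14,"dx":0,"dy":0,"dz":0,"grip":0},
    {"ax":0,"ay":0,"az":0.14,"dx":0,"dy":0,"dz":0,"grip":0},
    {"ax":0,"ay":0,"az":0.12,"dx":0,"dy":0,"dz":0,"grip":0},
  ],
  squeeze=60,
)

```text
time: 1.0
ee_pos: [0.144, 0.63, 0.224]
tool_rot: [-3.136, 0.011, 1.625]
force: [0.7, -1.1, -0.3]
gripper_width: -0.0002
```

```bash
python3 -c "
from h import *
go(stand(-.128),.2,1.68)"
```

```text
t 1.0 pos [0.144 0.63  0.224] rpy [-3.136  0.011  1.625] w -0.0002 F [ 0.7 -1.1 -0.3]
shift [-0.8886  0.4509  0.0316] turn [-0.006  0.011 -0.055]
```

>>> carry_out(
  rows=[
    {"ax":0,"ay":0.01,"az":-0.05,"dx":-0.04,"dy":0.02,"dz":-0.01,"grip":0},
    {"ax":0,"ay":0,"az":0,"dx":-0.04,"dy":0.02,"dz":0,"grip":0},
    {"ax":0,"ay":0,"az":0,"dx":-0.04,"dy":0.02,"dz":0,"grip":0},
    {"ax":0,"ay":0,"az":0,"dx":-0.04,"dy":0.02,"dz":0,"grip":0},
    {"ax":0,"ay":0,"az":0,"dx":-0.04,"dy":0.02,"dz":0,"grip":0},
    {"ax":0,"ay":0,"az":0,"dx":-0.04,"dy":0.02,"dz":0,"grip":0},
    {"ax":0,"ay":0,"az":0,"dx":-0.04,"dy":0.02,"dz":0,"grip":0},
    {"ax":0,"ay":0,"az":0,"dx":-0.04,"dy":0.02,"dz":0,"grip":0},
    {"ax":0,"ay":0,"az":0,"dx":-0.04,"dy":0.02,"dz":0,"grip":0},
    {"ax":0,"ay":0,"az":0,"dx":-0.04,"dy":0.02,"dz":0,"grip":0},
  ],
)

```text
time: 2.0
ee_pos: [0.3861, 0.2401, 0.2284]
tool_rot: [-3.131, 0.006, 1.685]
force: [0.5, 0.6, 1.0]
gripper_width: 0.0001
```

```bash
python3 -c "
from h import *
go(stand(-.128),.2,1.68)"
```

```text
t 2.0 pos [0.3861 0.2401 0.2284] rpy [-3.131  0.006  1.685] w 0.0001 F [0.5 0.6 1. ]
shift [-0.4992  0.2008  0.0294] turn [-0.011  0.006  0.005]
```

>>> carry_out(
  rows=[
    {"ax":-0.01,"ay":0.006,"az":0,"dx":-0.042,"dy":0.017,"dz":0,"grip":0},
    {"ax":0,"ay":0,"az":0,"dx":-0.042,"dy":0.017,"dz":0,"grip":0},
    {"ax":0,"ay":0,"az":0,"dx":-0.042,"dy":0.017,"dz":0,"grip":0},
    {"ax":0,"ay":0,"az":0,"dx":-0.042,"dy":0.017,"dz":0,"grip":0},
    {"ax":0,"ay":0,"az":0,"dx":-0.042,"dy":0.017,"dz":0,"grip":0},
    {"ax":0,"ay":0,"az":0,"dx":-0.042,"dy":0.017,"dz":0,"grip":0},
    {"ax":0,"ay":0,"az":0,"dx":-0.042,"dy":0.017,"dz":0,"grip":0},
    {"ax":0,"ay":0,"az":0,"dx":-0.042,"dy":0.017,"dz":0,"grip":0},
    {"ax":0,"ay":0,"az":0,"dx":-0.042,"dy":0.017,"dz":0,"grip":0},
    {"ax":0,"ay":0,"az":0,"dx":-0.042,"dy":0.017,"dz":0,"grip":0},
    {"ax":0,"ay":0,"az":0,"dx":-0.04,"dy":0.017,"dz":0,"grip":0},
    {"ax":0,"ay":0,"az":0,"dx":-0.03,"dy":0.012,"dz":0,"grip":0},
  ],
)

```text
time: 3.2
ee_pos: [0.6434, -0.247, 0.2227]
tool_rot: [-3.137, -0.004, 1.68]
force: [0.3, 0.8, 0.3]
gripper_width: 0.0
```

```bash
python3 -c "
from h import *
go(stand(-.128),.1,1.68)"
```

```text
t 3.2 pos [ 0.6434 -0.247   0.2227] rpy [-3.137 -0.004  1.68 ] w 0.0 F [0.3 0.8 0.3]
shift [0.0134 0.0008 0.1227] turn [-0.005 -0.004  0.   ]
```

>>> carry_out(
  rows=[
    {"ax":-0.005,"ay":-0.004,"az":0,"dx":0.013,"dy":0.001,"dz":0.03,"grip":0},
    {"ax":0,"ay":0,"az":0,"dx":0,"dy":0,"dz":0.04,"grip":0},
    {"ax":0,"ay":0,"az":0,"dx":0,"dy":0,"dz":0.035,"grip":0},
    {"ax":0,"ay":0,"az":0,"dx":0,"dy":0,"dz":0.02,"grip":0},
    {"ax":0,"ay":0,"az":0,"dx":0,"dy":0,"dz":0.01,"grip":0},
  ],
)

```text
time: 3.7
ee_pos: [0.645, -0.2405, 0.0831]
tool_rot: [3.138, 0.003, 1.674]
force: [0.2, 0.3, -0.4]
gripper_width: -0.0002
```

```bash
python3 -c "
from h import *
import cv2
go(stand(-.128),.066,1.68)
cv2.imwrite('pics/s1.png',cv2.resize(robot.capture('side')[180:330,220:420,::-1],None,fx=4,fy=4))"
```

```text
t 3.7 pos [ 0.645  -0.2405  0.0831] rpy [3.138e+00 3.000e-03 1.674e+00] w -0.0002 F [ 0.2  0.3 -0.4]
shift [ 0.0075 -0.0022  0.0171] turn [ 0.003  0.003 -0.006]
```

View pics/s1.png

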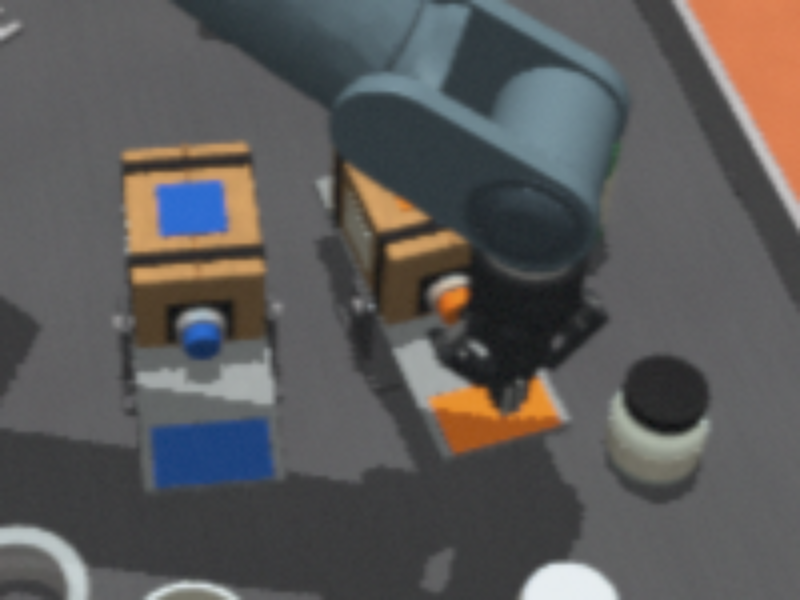

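The fingertips are over the orange pad, at about (510,400) in the crop. Pressing down now.

>>> carry_out(
  rows=[
    {"ax":0,"ay":0,"az":0,"dx":0.006,"dy":-0.002,"dz":0.008,"grip":0},
    {"ax":0,"ay":0,"az":0,"dx":0,"dy":0,"dz":0.01,"grip":0},
    {"ax":0,"ay":0,"az":0,"dx":0,"dy":0,"dz":0.01,"grip":0},
    {"ax":0,"ay":0,"az":0,"dx":0,"dy":0,"dz":0.01,"grip":0},
  ],
)

```text
time: 4.15
ee_pos: [0.6439, -0.2351, 0.0464]
tool_rot: [3.135, 0.006, 1.674]
force: [-1.2, 1.4, 2.7]
gripper_width: 0.0
```

```bash
python3 -c "
from h import *
go(stand(-.128),.026,1.68)"
```

```text
t 4.15 pos [ 0.6439 -0.2351  0.0464] rpy [3.135 0.006 1.674] w 0.0 F [-1.2  1.4  2.7]
shift [ 0.0021 -0.0017  0.0204] turn [ 0.007  0.006 -0.006]
```

>>> carry_out(
  rows=[
    {"ax":0,"ay":0,"az":0,"dx":0,"dy":0,"dz":0.008,"grip":0},
    {"ax":0,"ay":0,"az":0,"dx":0,"dy":0,"dz":0.008,"grip":0},
    {"ax":0,"ay":0,"az":0,"dx":0,"dy":0,"dz":0.006,"grip":0},
  ],
)

```text
time: 4.45
ee_pos: [0.6454, -0.2352, 0.0244]
tool_rot: [3.133, 0.006, 1.674]
force: [-10.2, 6.3, 38.3]
gripper_width: 0.0003
```

```bash
python3 -c "
from h import *
go(stand(-.128),.026,1.68)"
```

```text
t 4.45 pos [ 0.6454 -0.2352  0.0244] rpy [3.133 0.006 1.674] w 0.0003 F [-10.2   6.3  38.3]
shift [ 0.0023 -0.003  -0.0016] turn [ 0.009  0.006 -0.006]
```

>>> carry_out(
  rows=[
    {"ax":0,"ay":0,"az":0,"dx":0,"dy":0,"dz":0,"grip":0},
    {"ax":0,"ay":0,"az":0,"dx":0,"dy":0,"dz":-0.02,"grip":0},
    {"ax":0,"ay":0,"az":0,"dx":0,"dy":0,"dz":-0.04,"grip":0},
    {"ax":0,"ay":0,"az":0,"dx":0,"dy":0,"dz":-0.05,"grip":0},
    {"ax":0,"ay":0,"az":0,"dx":0,"dy":0,"dz":-0.05,"grip":0},
    {"ax":0,"ay":0,"az":0,"dx":0,"dy":0,"dz":-0.05,"grip":0},
    {"ax":0,"ay":0,"az":0,"dx":0,"dy":0,"dz":-0.05,"grip":0},
  ],
)

```text
time: 5.15
ee_pos: [0.6393, -0.2328, 0.277]
tool_rot: [-3.133, -0.005, 1.673]
force: [0.6, -0.5, -0.7]
gripper_width: -0.0002
```

```bash
python3 -c "
from h import *
import cv2
go((.586,.36),.25,1.68)
cv2.imwrite('pics/s2.png',cv2.resize(robot.capture('side')[180:330,220:420,::-1],None,fx=4,fy=4))"
```

```text
t 5.15 pos [ 0.6393 -0.2328  0.277 ] rpy [-3.133 -0.005  1.673] w -0.0002 F [ 0.6 -0.5 -0.7]
shift [0.595  0.0079 0.0297] turn [-0.009 -0.005 -0.007]
```

View pics/s2.png

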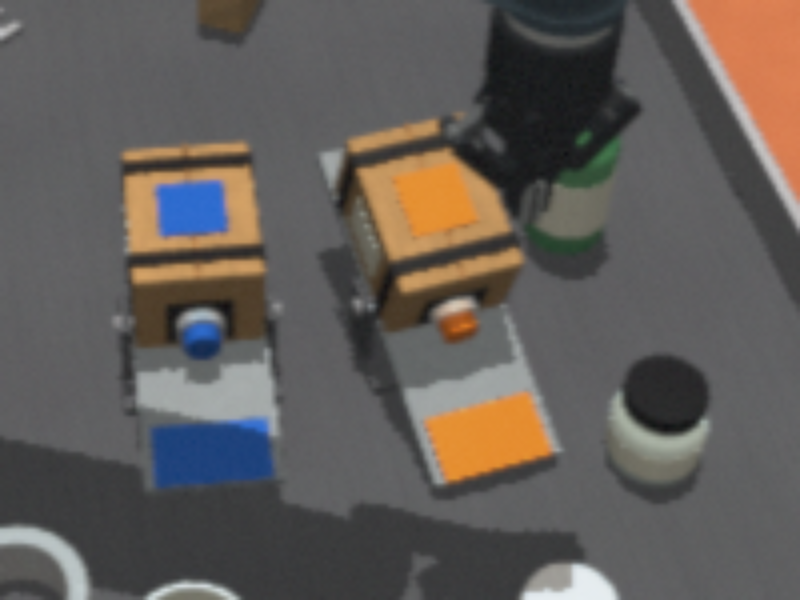

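The orange cradle stays tipped: its spout end is down and the back plate corner is up at (330,165). Next, the chock.

>>> carry_out(
  rows=[
    {"ax":-0.009,"ay":-0.005,"az":0,"dx":0.045,"dy":0,"dz":0,"grip":0},
    {"ax":0,"ay":0,"az":0,"dx":0.045,"dy":0,"dz":0,"grip":0},
    {"ax":0,"ay":0,"az":0,"dx":0.045,"dy":0,"dz":0,"grip":0},
    {"ax":0,"ay":0,"az":0,"dx":0.045,"dy":0,"dz":0,"grip":0},
    {"ax":0,"ay":0,"az":0,"dx":0.045,"dy":0,"dz":0,"grip":0},
    {"ax":0,"ay":0,"az":0,"dx":0.045,"dy":0,"dz":0,"grip":0.085},
    {"ax":0,"ay":0,"az":0,"dx":0.045,"dy":0,"dz":0,"grip":0.085},
    {"ax":0,"ay":0,"az":0,"dx":0.045,"dy":0,"dz":0,"grip":0.085},
    {"ax":0,"ay":0,"az":0,"dx":0.045,"dy":0,"dz":0,"grip":0.085},
    {"ax":0,"ay":0,"az":0,"dx":0.045,"dy":0,"dz":0,"grip":0.085},
    {"ax":0,"ay":0,"az":0,"dx":0.045,"dy":0,"dz":0,"grip":0.085},
    {"ax":0,"ay":0,"az":0,"dx":0.045,"dy":0,"dz":0,"grip":0.085},
  ],
)

```text
time: 6.4
ee_pos: [0.593, 0.314, 0.2766]
tool_rot: [3.112, 0.02, 1.661]
force: [0.5, 0.3, -0.2]
gripper_width: 0.0853
```

>>> carry_out(
  rows=[
    {"ax":0,"ay":0,"az":0.14,"dx":0,"dy":0,"dz":0,"grip":0.085},
    {"ax":0,"ay":0,"az":0.14,"dx":0,"dy":0,"dz":0,"grip":0.085},
    {"ax":0,"ay":0,"az":0.14,"dx":0,"dy":0,"dz":0,"grip":0.085},
    {"ax":0,"ay":0,"az":0.12,"dx":0,"dy":0,"dz":0,"grip":0.085},
  ],
)

```text
time: 6.8
ee_pos: [0.5912, 0.3217, 0.2714]
tool_rot: [3.107, 0.001, 1.111]
force: [0.6, -0.1, 0.2]
gripper_width: 0.0853
```

```bash
python3 -c "
from h import *
go((.586,.36),.11,1.038)"
```

```text
t 6.8 pos [0.5912 0.3217 0.2714] rpy [3.107e+00 1.000e-03 1.111e+00] w 0.0853 F [ 0.6 -0.1  0.2]
shift [ 0.0322 -0.0271  0.1606] turn [0.034 0.    0.073]
```

>>> carry_out(
  rows=[
    {"ax":0.034,"ay":0,"az":0.073,"dx":0.03,"dy":-0.027,"dz":0.03,"grip":0.085},
    {"ax":0,"ay":0,"az":0,"dx":0,"dy":0,"dz":0.04,"grip":0.085},
    {"ax":0,"ay":0,"az":0,"dx":0,"dy":0,"dz":0.04,"grip":0.085},
    {"ax":0,"ay":0,"az":0,"dx":0,"dy":0,"dz":0.03,"grip":0.085},
    {"ax":0,"ay":0,"az":0,"dx":0,"dy":0,"dz":0,"grip":0.085},
  ],
)

```text
time: 7.3
ee_pos: [0.5833, 0.3612, 0.1246]
tool_rot: [3.139, -0.004, 1.032]
force: [-1.1, 0.1, -0.4]
gripper_width: 0.0849
```

```bash
python3 -c "
from h import *
import cv2
go((.586,.36),.032,1.038)
cv2.imwrite('pics/s3.png',cv2.resize(robot.capture('side')[100:250,200:400,::-1],None,fx=4,fy=4))
cv2.imwrite('pics/t3.png',cv2.resize(robot.capture('top')[130:280,120:320,::-1],None,fx=4,fy=4))"
```

```text
t 7.3 pos [0.5833 0.3612 0.1246] rpy [ 3.139 -0.004  1.032] w 0.0849 F [-1.1  0.1 -0.4]
shift [-0.      0.0027  0.0926] turn [ 0.003 -0.004 -0.006]
```

View pics/s3.png

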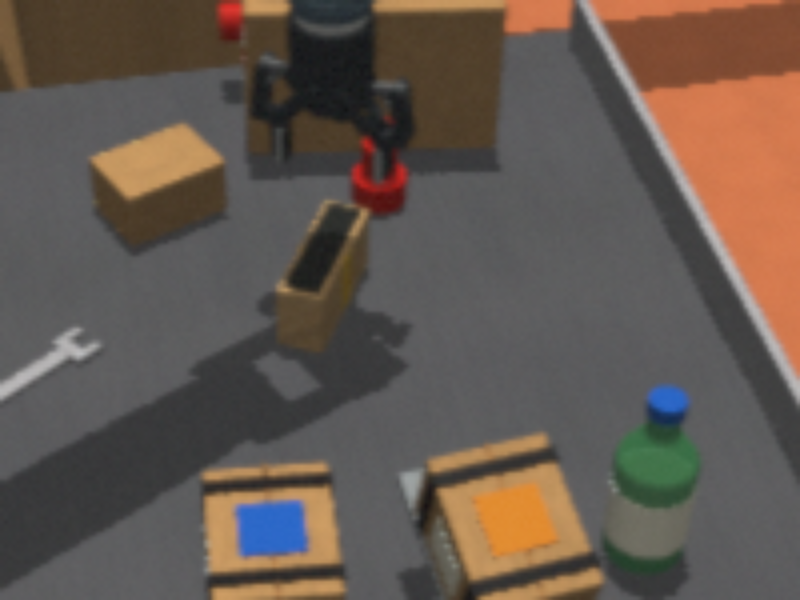

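View pics/t3.png

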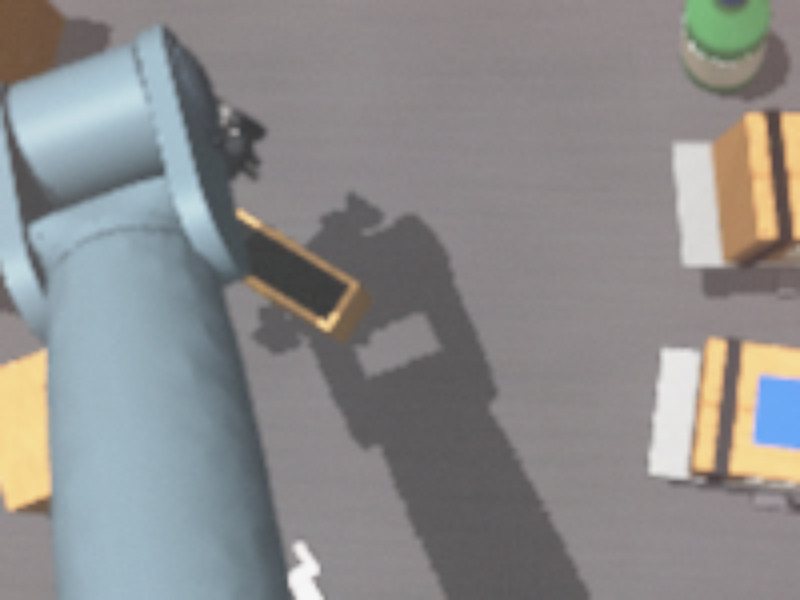

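```bash
python3 -c "
from h import *
print(ray('top',(148,174),.03),ray('side',(294.5,148),.02))"
```

```text
[0.64511162 0.48053297 0.03      ] [0.65422594 0.46656875 0.02      ]
```

>>> carry_out(
  rows=[
    {"ax":0,"ay":0,"az":0,"dx":0,"dy":0.002,"dz":0.02,"grip":0.085},
    {"ax":0,"ay":0,"az":0,"dx":0,"dy":0,"dz":0.015,"grip":0.085},
  ],
)

```text
time: 7.6
ee_pos: [0.5933, 0.3634, 0.1025]
tool_rot: [3.125, -0.022, 1.032]
force: [-0.4, -1.0, -0.1]
gripper_width: 0.0847
```

>>> carry_out(
  rows=[
    {"ax":0,"ay":0,"az":0,"dx":0,"dy":0,"dz":0,"grip":0.085},
  ],
)

```text
time: 7.7
ee_pos: [0.5934, 0.3633, 0.1024]
tool_rot: [3.125, -0.022, 1.032]
force: [-0.9, 0.1, -0.5]
gripper_width: 0.0848
```

```bash
python3 -c "
from h import *
go((.586,.36),.028,1.038)"
```

```text
t 7.7 pos [0.5934 0.3633 0.1024] rpy [ 3.125 -0.022  1.032] w 0.0848 F [-0.9  0.1 -0.5]
shift [-0.0083 -0.0058  0.0742] turn [ 0.016 -0.022 -0.006]
```

>>> carry_out(
  rows=[
    {"ax":0.016,"ay":-0.022,"az":-0.006,"dx":-0.008,"dy":-0.006,"dz":0.005,"grip":0.085},
    {"ax":0,"ay":0,"az":0,"dx":0,"dy":0,"dz":0,"grip":0.085},
  ],
)

```text
time: 7.9
ee_pos: [0.5851, 0.36, 0.0999]
tool_rot: [3.14, -0.002, 1.038]
force: [0.2, -0.5, 0.1]
gripper_width: 0.0848
```

```bash
python3 -c "
from h import *
go((.586,.36),.028,1.038);o=robot.observe();print(o['joint_positions'].round(3),o['joint_torque'].round(1))"
```

```text
t 7.9 pos [0.5851 0.36   0.0999] rpy [ 3.140e+00 -2.000e-03  1.038e+00] w 0.0848 F [ 0.2 -0.5  0.1]
shift [0.0004 0.0007 0.0719] turn [ 0.002 -0.002  0.   ]
[ 0.387  0.461  1.536 -0.     1.142  0.92 ] [ -0.1 -49.6 -30.6  -0.    0.   -0. ]
```

>>> carry_out(
  rows=[
    {"ax":0,"ay":0,"az":0,"dx":0,"dy":0,"dz":0.01,"grip":0.085},
    {"ax":0,"ay":0,"az":0,"dx":0,"dy":0,"dz":0.01,"grip":0.085},
    {"ax":0,"ay":0,"az":0,"dx":0,"dy":0,"dz":0,"grip":0.085},
  ],
)

```text
time: 8.2
ee_pos: [0.5861, 0.3605, 0.0806]
tool_rot: [3.138, -0.004, 1.038]
force: [-0.3, -0.2, -0.5]
gripper_width: 0.0851
```

```bash
python3 -c "
from h import *
go((.586,.36),.028,1.038)"
```

```text
t 8.2 pos [0.5861 0.3605 0.0806] rpy [ 3.138 -0.004  1.038] w 0.0851 F [-0.3 -0.2 -0.5]
shift [-0.0007 -0.0001  0.0526] turn [ 0.004 -0.004  0.   ]
```

>>> carry_out(
  rows=[
    {"ax":0.004,"ay":-0.004,"az":0,"dx":-0.001,"dy":0,"dz":0.012,"grip":0.085},
    {"ax":0,"ay":0,"az":0,"dx":0,"dy":0,"dz":0.012,"grip":0.085},
    {"ax":0,"ay":0,"az":0,"dx":0,"dy":0,"dz":0.012,"grip":0.085},
    {"ax":0,"ay":0,"az":0,"dx":0,"dy":0,"dz":0.012,"grip":0.085},
    {"ax":0,"ay":0,"az":0,"dx":0,"dy":0,"dz":0,"grip":0.085},
  ],
)

```text
time: 8.7
ee_pos: [0.5847, 0.3592, 0.0267]
tool_rot: [-3.139, 0.002, 1.038]
force: [0.1, 0.1, 0.2]
gripper_width: 0.0851
```

```bash
python3 -c "
from h import *
import cv2
go((.586,.36),.028,1.038)
cv2.imwrite('pics/s4.png',cv2.resize(robot.capture('side')[100:220,220:380,::-1],None,fx=5,fy=5))"
```

```text
t 8.7 pos [0.5847 0.3592 0.0267] rpy [-3.139e+00  2.000e-03  1.038e+00] w 0.0851 F [0.1 0.1 0.2]
shift [ 0.0014  0.0007 -0.0013] turn [-0.002  0.002  0.   ]
```

View pics/s4.png

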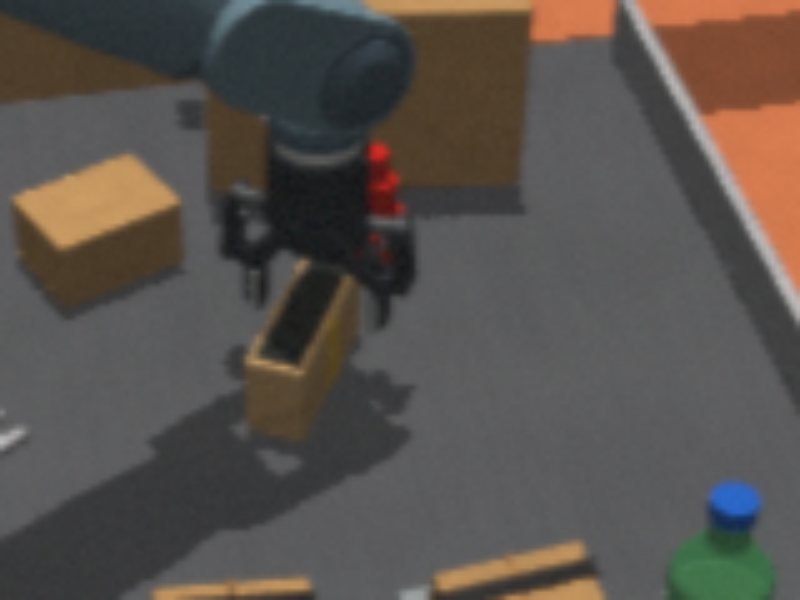

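The fingers straddle the far half of the chock, at (255,290) and (378,310), so I can close. Closing swings the pads forward.

>>> carry_out(
  rows=[
    {"ax":0,"ay":0,"az":0,"dx":0,"dy":0,"dz":0,"grip":0.02},
    {"ax":0,"ay":0,"az":0,"dx":0,"dy":0,"dz":0,"grip":0.02},
    {"ax":0,"ay":0,"az":0,"dx":0,"dy":0,"dz":0,"grip":0.02},
    {"ax":0,"ay":0,"az":0,"dx":0,"dy":0,"dz":0,"grip":0.02},
    {"ax":0,"ay":0,"az":0,"dx":0,"dy":0,"dz":0,"grip":0.02},
    {"ax":0,"ay":0,"az":0,"dx":0,"dy":0,"dz":0,"grip":0.02},
  ],
  squeeze=70,
)

```text
time: 9.35
ee_pos: [0.5863, 0.36, 0.0296]
tool_rot: [3.141, -0.002, 1.038]
force: [-0.1, 0.0, -2.8]
gripper_width: 0.0444
```

>>> carry_out(
  rows=[
    {"ax":0,"ay":0,"az":0,"dx":0,"dy":0,"dz":-0.01,"grip":0.02},
    {"ax":0,"ay":0,"az":0,"dx":0,"dy":0,"dz":-0.015,"grip":0.02},
    {"ax":0,"ay":0,"az":0,"dx":0,"dy":0,"dz":-0.02,"grip":0.02},
    {"ax":0,"ay":0,"az":0,"dx":0,"dy":0,"dz":0,"grip":0.02},
  ],
)

```text
time: 9.75
ee_pos: [0.5859, 0.3599, 0.0776]
tool_rot: [-3.141, -0.001, 1.038]
force: [0.8, 0.7, -0.5]
gripper_width: 0.0439
```

```bash
python3 -c "
from h import *
import cv2
go(stand(.29),.05,1.68)
cv2.imwrite('pics/s5.png',cv2.resize(robot.capture('side')[100:220,220:380,::-1],None,fx=5,fy=5))"
```

```text
t 9.75 pos [0.5859 0.3599 0.0776] rpy [-3.141e+00 -1.000e-03  1.038e+00] w 0.0439 F [ 0.8  0.7 -0.5]
shift [-0.1476  0.0994  0.0275] turn [ 0.    -0.001 -0.642]
```

View pics/s5.png

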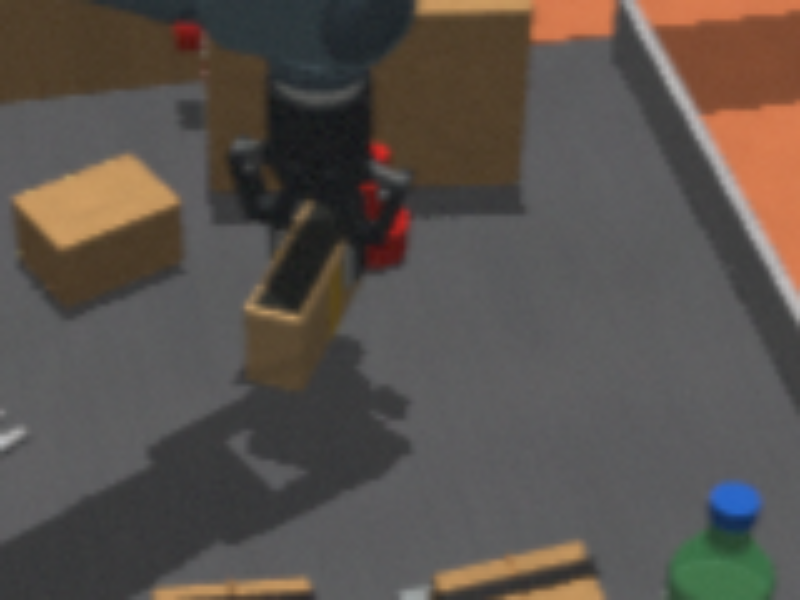

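>>> carry_out(
  rows=[
    {"ax":0,"ay":0,"az":-0.12,"dx":0,"dy":0,"dz":0,"grip":0.02},
    {"ax":0,"ay":0,"az":-0.13,"dx":0,"dy":0,"dz":0,"grip":0.02},
    {"ax":0,"ay":0,"az":-0.13,"dx":0,"dy":0,"dz":0,"grip":0.02},
    {"ax":0,"ay":0,"az":-0.13,"dx":0,"dy":0,"dz":0,"grip":0.02},
    {"ax":0,"ay":0,"az":-0.1,"dx":0,"dy":0,"dz":0,"grip":0.02},
    {"ax":0,"ay":0,"az":0,"dx":0,"dy":0,"dz":0,"grip":0.02},
  ],
)

```text
time: 10.4
ee_pos: [0.5821, 0.3583, 0.0721]
tool_rot: [-3.133, 0.001, 1.672]
force: [0.1, -0.6, -2.2]
gripper_width: 0.0443
```

```bash
python3 -c "
from h import *
go(stand(.30),.05,1.68)"
```

```text
t 10.4 pos [0.5821 0.3583 0.0721] rpy [-3.133e+00  1.000e-03  1.672e+00] w 0.0443 F [ 0.1 -0.6 -2.2]
shift [-0.1665 -0.0033  0.0224] turn [-0.008  0.001 -0.008]
```

>>> carry_out(
  rows=[
    {"ax":-0.008,"ay":0,"az":-0.008,"dx":-0.03,"dy":-0.003,"dz":0,"grip":0.02},
    {"ax":0,"ay":0,"az":0,"dx":-0.035,"dy":0,"dz":0,"grip":0.02},
    {"ax":0,"ay":0,"az":0,"dx":-0.035,"dy":0,"dz":0.0,"grip":0.02},
    {"ax":0,"ay":0,"az":0,"dx":-0.03,"dy":0,"dz":0.0,"grip":0.02},
    {"ax":0,"ay":0,"az":0,"dx":-0.02,"dy":0,"dz":0.0,"grip":0.02},
    {"ax":0,"ay":0,"az":0,"dx":0,"dy":0,"dz":0.0,"grip":0.02},
  ],
)

```text
time: 11.0
ee_pos: [0.5925, 0.2042, 0.0692]
tool_rot: [-3.137, 0.002, 1.668]
force: [0.3, 0.0, -2.4]
gripper_width: 0.0446
```

```bash
python3 -c "
from h import *
import cv2
go(stand(.29),.03,1.68)
for n,(a,b,c,d) in dict(side=(150,270,240,400),top=(140,240,180,320)).items():
  im=robot.capture(n)[:,:,::-1]; cv2.imwrite(f'pics/{n}6.png',cv2.resize(im[a:b,c:d],None,fx=5,fy=5,interpolation=cv2.INTER_CUBIC))"
```

```text
t 11.0 pos [0.5925 0.2042 0.0692] rpy [-3.137e+00  2.000e-03  1.668e+00] w 0.0446 F [ 0.3  0.  -2.4]
shift [-0.0221  0.0021  0.0392] turn [-0.005  0.002 -0.012]
```

View pics/side6.png

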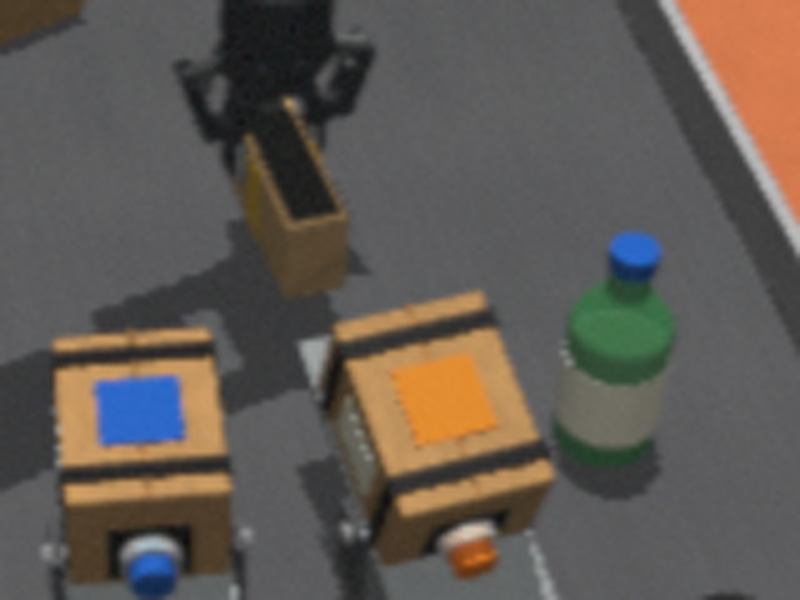

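View pics/top6.png

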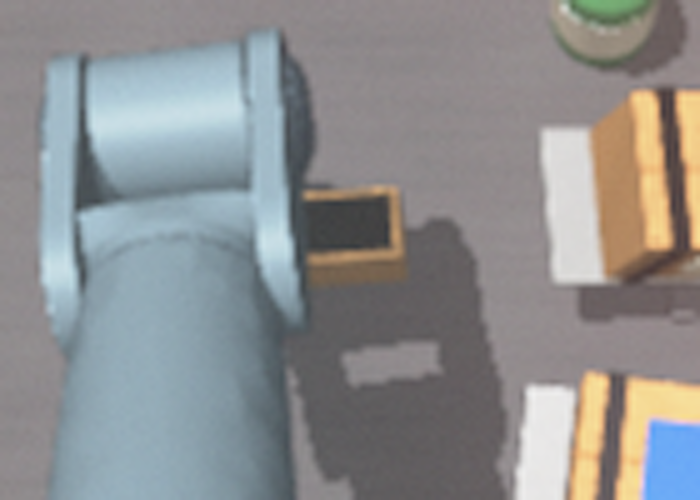

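```bash
python3 -c "
from h import *
def st(p):
  c,s=np.cos(SY),np.sin(SY); d=p[:2]-ST; return np.round([c*d[0]+s*d[1],-s*d[0]+c*d[1]],4)
z=.107
for n,u in(('top',(261,177.6)),('top',(261,189.6)),('side',(298,194.4)),('side',(309.4,192)),('side',(298,169.4))): print(n,st(ray(n,u,z)))
print(st(robot.observe()['ee_pos']))
# tipped plate end top corners
zt=.098
for n,u in(('top',(180+540/5,140+128/5)),('top',(180+553/5,140+282/5)),('side',(240+300/5,150+345/5))): print(n,st(ray(n,u,zt)))
"
```

```text
top [ 0.2101 -0.0153]
top [0.213  0.0221]
side [0.2192 0.019 ]
side [ 0.2187 -0.0209]
side [ 0.34   -0.0227]
[0.3144 0.0017]
top [ 0.1243 -0.0485]
top [0.1252 0.049 ]
side [0.1191 0.0466]
```

>>> carry_out(
  rows=[
    {"ax":-0.005,"ay":0,"az":-0.012,"dx":-0.01,"dy":0.002,"dz":0.01,"grip":0.02},
    {"ax":0,"ay":0,"az":0,"dx":0,"dy":0,"dz":0.01,"grip":0.02},
    {"ax":0,"ay":0,"az":0,"dx":0,"dy":0,"dz":0.008,"grip":0.02},
    {"ax":0,"ay":0,"az":0,"dx":0,"dy":0,"dz":0,"grip":0.02},
  ],
)

```text
time: 11.5
ee_pos: [0.5943, 0.1985, 0.0378]
tool_rot: [-3.141, 0.0, 1.686]
force: [0.2, -0.7, -2.9]
gripper_width: 0.0443
```

```bash
python3 -c "
from h import *
go(stand(.26),.031,1.68)"
```

```text
t 11.5 pos [0.5943 0.1985 0.0378] rpy [-3.141  0.     1.686] w 0.0443 F [ 0.2 -0.7 -2.9]
shift [-0.0464  0.0003  0.0069] turn [-0.     0.     0.006]
```

>>> carry_out(
  rows=[
    {"ax":0,"ay":0,"az":0.006,"dx":-0.01,"dy":0,"dz":0.005,"grip":0.02},
    {"ax":0,"ay":0,"az":0,"dx":-0.015,"dy":0,"dz":0,"grip":0.02},
    {"ax":0,"ay":0,"az":0,"dx":-0.015,"dy":0,"dz":0,"grip":0.02},
    {"ax":0,"ay":0,"az":0,"dx":-0.015,"dy":0,"dz":0,"grip":0.02},
    {"ax":0,"ay":0,"az":0,"dx":-0.01,"dy":0,"dz":0,"grip":0.02},
    {"ax":0,"ay":0,"az":0,"dx":0,"dy":0,"dz":0,"grip":0.02},
  ],
)

```text
time: 12.1
ee_pos: [0.6025, 0.1277, 0.0326]
tool_rot: [3.141, 0.001, 1.679]
force: [-0.6, 0.9, -2.3]
gripper_width: 0.0444
```

```bash
python3 -c "
from h import *
import cv2
go(stand(.187),.031,1.68)
for n,(a,b,c,d) in dict(side=(150,270,240,400),top=(140,240,220,360)).items():
  im=robot.capture(n)[:,:,::-1]; cv2.imwrite(f'pics/{n}7.png',cv2.resize(im[a:b,c:d],None,fx=5,fy=5,interpolation=cv2.INTER_CUBIC))"
```

```text
t 12.1 pos [0.6025 0.1277 0.0326] rpy [3.141e+00 1.000e-03 1.679e+00] w 0.0444 F [-0.6  0.9 -2.3]
shift [-0.0481  0.0001  0.0017] turn [ 0.     0.001 -0.001]
```

View pics/side7.png

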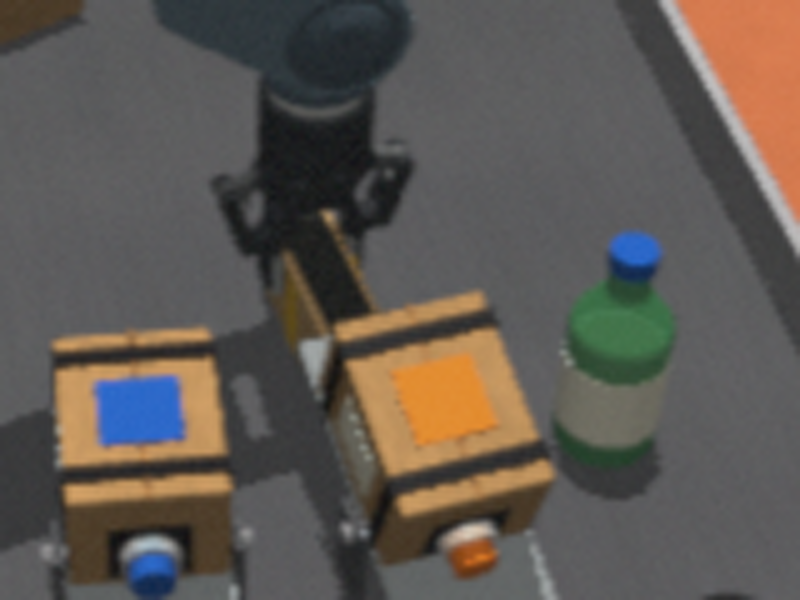

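View pics/top7.png

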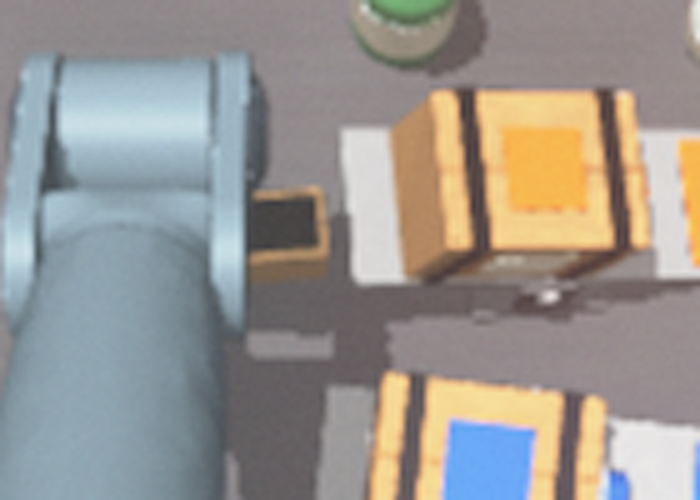

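>>> carry_out(
  rows=[
    {"ax":0,"ay":0,"az":0,"dx":-0.01,"dy":0,"dz":0,"grip":0.02},
    {"ax":0,"ay":0,"az":0,"dx":-0.012,"dy":0,"dz":0,"grip":0.02},
    {"ax":0,"ay":0,"az":0,"dx":-0.012,"dy":0,"dz":0,"grip":0.02},
    {"ax":0,"ay":0,"az":0,"dx":-0.01,"dy":0,"dz":0,"grip":0.02},
    {"ax":0,"ay":0,"az":0,"dx":0,"dy":0,"dz":0,"grip":0.02},
  ],
)

```text
time: 12.7
ee_pos: [0.6076, 0.0826, 0.0329]
tool_rot: [3.141, 0.001, 1.682]
force: [-0.2, 0.7, -2.4]
gripper_width: 0.0441
```

```bash
python3 -c "
from h import *
go(stand(.187),.030,1.68)"
```

```text
t 12.7 pos [0.6076 0.0826 0.0329] rpy [3.141e+00 1.000e-03 1.682e+00] w 0.0441 F [-0.2  0.7 -2.4]
shift [-0.0027 -0.      0.0029] turn [0.001 0.001 0.002]
```

>>> carry_out(
  rows=[
    {"ax":0,"ay":0,"az":0,"dx":-0.003,"dy":0,"dz":0.003,"grip":0.02},
    {"ax":0,"ay":0,"az":0,"dx":0,"dy":0,"dz":0.001,"grip":0.02},
    {"ax":0,"ay":0,"az":0,"dx":0,"dy":0,"dz":0,"grip":0.02},
  ],
)

```text
time: 13.0
ee_pos: [0.6083, 0.0788, 0.0292]
tool_rot: [3.141, 0.001, 1.682]
force: [-0.0, 0.0, -1.2]
gripper_width: 0.0446
```

```bash
python3 -c "
from h import *
go(stand(.187),.030,1.68)"
```

```text
t 13.0 pos [0.6083 0.0788 0.0292] rpy [3.141e+00 1.000e-03 1.682e+00] w 0.0446 F [-0.   0.  -1.2]
shift [ 0.0011 -0.0004 -0.0008] turn [0.001 0.001 0.002]
```

Force dropped from 2.4 N to 1.2 N, so the chock is on the table. Releasing it, then going up.

>>> carry_out(
  rows=[
    {"ax":0,"ay":0,"az":0,"dx":0,"dy":0,"dz":0,"grip":0.07},
    {"ax":0,"ay":0,"az":0,"dx":0,"dy":0,"dz":0,"grip":0.07},
    {"ax":0,"ay":0,"az":0,"dx":0,"dy":0,"dz":0,"grip":0.07},
    {"ax":0,"ay":0,"az":0,"dx":0,"dy":0,"dz":0,"grip":0.07},
    {"ax":0,"ay":0,"az":0,"dx":0,"dy":0,"dz":-0.015,"grip":0.07},
    {"ax":0,"ay":0,"az":0,"dx":0,"dy":0,"dz":-0.02,"grip":0.07},
    {"ax":0,"ay":0,"az":0,"dx":0,"dy":0,"dz":-0.02,"grip":0.07},
    {"ax":0,"ay":0,"az":0,"dx":0.02,"dy":0,"dz":-0.03,"grip":0.07},
    {"ax":0,"ay":0,"az":0,"dx":0.04,"dy":0,"dz":-0.03,"grip":0.07},
    {"ax":0,"ay":0,"az":0,"dx":0.045,"dy":0,"dz":-0.03,"grip":0.07},
    {"ax":0,"ay":0,"az":0,"dx":0.045,"dy":0,"dz":-0.02,"grip":0.07},
    {"ax":0,"ay":0,"az":0,"dx":0.045,"dy":0,"dz":0,"grip":0.07},
  ],
)

```text
time: 14.2
ee_pos: [0.5894, 0.2713, 0.2079]
tool_rot: [3.13, -0.001, 1.674]
force: [1.1, 0.7, 1.1]
gripper_width: 0.07
```

>>> carry_out(
  rows=[
    {"ax":0,"ay":0,"az":0,"dx":0.045,"dy":0,"dz":0,"grip":0.07},
    {"ax":0,"ay":0,"az":0,"dx":0.045,"dy":0,"dz":0,"grip":0.07},
    {"ax":0,"ay":0,"az":0,"dx":0,"dy":0,"dz":0,"grip":0.07},
  ],
)

```text
time: 14.5
ee_pos: [0.5788, 0.3699, 0.2152]
tool_rot: [3.122, -0.004, 1.679]
force: [-0.5, -0.6, -0.5]
gripper_width: 0.0697
```

```bash
python3 -c "
from h import *
import cv2
go(stand(.187),.030,1.68)
for n,(a,b,c,d) in dict(side=(150,270,240,400),top=(140,240,220,360)).items():
  im=robot.capture(n)[:,:,::-1]; cv2.imwrite(f'pics/{n}8f.png',im);cv2.imwrite(f'pics/{n}8.png',cv2.resize(im[a:b,c:d],None,fx=5,fy=5,interpolation=cv2.INTER_CUBIC))"
```

```text
t 14.5 pos [0.5788 0.3699 0.2152] rpy [ 3.122 -0.004  1.679] w 0.0697 F [-0.5 -0.6 -0.5]
shift [-0.2922 -0.0062  0.1838] turn [ 0.02  -0.004 -0.001]
```

View pics/side8.png

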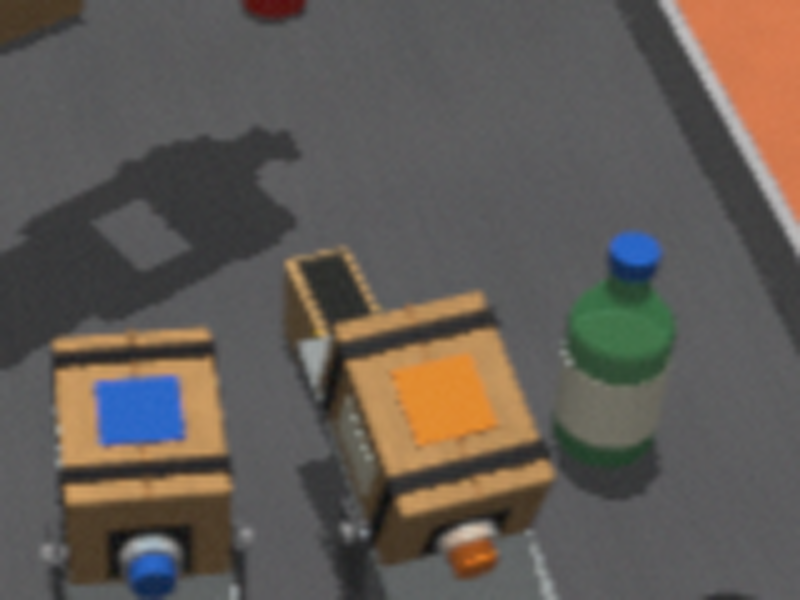

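View pics/top8.png

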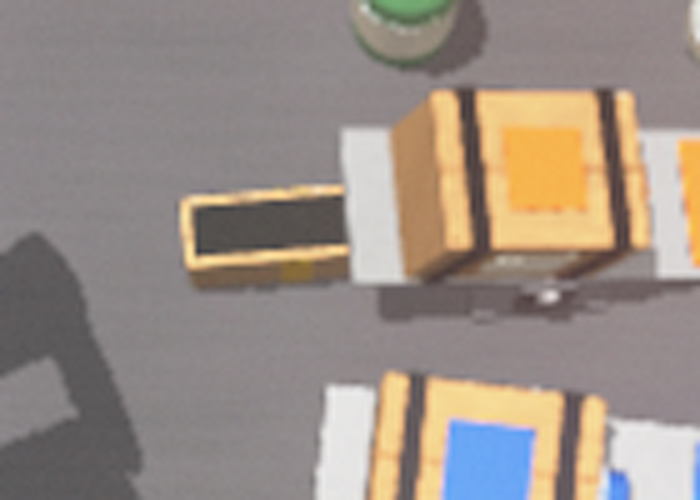

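View pics/top8f.png

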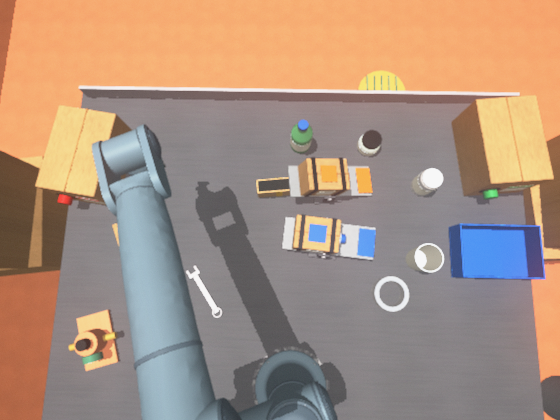

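```bash
python3 -c "
from h import *
def st(p):
  c,s=np.cos(SY),np.sin(SY); d=p[:2]-ST; return np.round([c*d[0]+s*d[1],-s*d[0]+c*d[1]],4)
for n,u in(('top',(220+181/5,140+200/5)),('top',(220+190/5,140+270/5)),('top',(220+345/5,140+186/5)),('top',(220+345/5,140+250/5)),('side',(240+285/5,150+262/5)),('side',(240+345/5,150+247/5))): print(n,st(ray(n,u,.068)))
"
```

```text
top [ 0.2269 -0.0193]
top [0.2247 0.0262]
top [ 0.1231 -0.0193]
top [0.1269 0.0219]
side [0.222  0.0206]
side [ 0.2234 -0.0229]
```

```bash
python3 -c "
from station import robot
print(robot.observe()['dq'].round(4)); print(robot.finish_job())"
```

```text
[-0.0412 -0.0025  0.0251 -0.0055 -0.0034 -0.0026]
the job is handed in; nothing more can be done
None
```

The orange cradle is fully tipped, the chock is under its raised end, and the job is handed in at about 14.6 s of the 59 s allowed. The hand-in gives no verdict, so what follows rests on my own measurements.

- **Tipping:** I pressed the orange pad to its stop, reading about 38 N on the tool at a pad height of about 25 mm. The cradle stayed tipped after I let go. Its raised edge measured about 124 mm from the pivot, as expected at full tilt.
- **Chock:** I gripped the chock by its outer half, turned it in line with the cradle and set it down about 3 mm above the table. I slid it in at that height, lowered it and released it.
- **Last pictures:** These show the chock's outer end about 225 mm from the pivot. That puts its centre at about 154 mm and its inner end about 40 mm in under the plate. It is within about 3 mm of the centre line, in line with the cradle, and looks flat.
- **Everything else:** The gripper is well clear of the chock and cradle. The blue cradle and the bystanders in view look unmoved. The arm hid the filter box and the coupler in the last top view, but I never came near the filter box. The coupler was more than 100 mm from the fingers during the grasp.
- **Disagreements:** The two cameras differed by 2 to 6 mm (up to 9 mm on single points), small against the tolerances. One lowering row drifted about 10 mm sideways above the chock, and I corrected it before gripping. The joint speeds were still slightly above zero (up to 0.04 rad/s) just before hand-in, with the arm in free air.

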